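Screw the filler plug into the soy-milk dispenser

ROBOT

A 6-joint arm with a two-finger parallel gripper is mounted at the origin on the work surface. World frame = base frame: x ahead of the robot, y to its left, z up, the work surface at z = 0. Lengths are in m, angles in degrees, forces in N, time in s.
With the tool pointing down it reaches from about 0.4 to 0.825 m from the base axis. Payload 7 kg.
Tool frame: the origin (TCP) lies on the centre line of the jaws, within the pads' length; the fingertips stand 25 mm ahead of it and the grasp point (between the pads) lies 6 mm ahead of it; x points along the fingers, z is the direction in which the jaws open and shut, and the axes are right-handed (so a half turn about x gives the same grasp; the last joint's range is limited). The gripper opens to 88 mm and grips with 3 to 60 N. Pads are 19 mm wide; open, the fingers measure 130 mm over their backs; the gripper's body (78 mm by 193 mm) begins 47 mm behind the grasp point.
Start: joints at [-60.212, 20.546, 0.682, 0, -70.136, -16.507], TCP at [0.155, -0.657, 0.252] pointing down, gripper open.
Joint ranges: [-176.03, 176.03], [-82.01, 121.73], [-58.28, 71.71], [-173.87, 95.51], [-174.79, -0.11], [-173.66, 173.66]. Speed limits (degrees/s): [136.94, 136.94, 172.46, 180, 180, 180].

INTERFACE

Orientations are given as [roll, pitch, yaw] about the fixed x, y, z axes, in that order (R = Rz(yaw) Ry(pitch) Rx(roll)).
In Python, from plant import ctrl gives the robot as it stands. The module is installed in compiled form; this text tells all that it offers.
- The arm moves only by the tool send_rows, never from a script. Its argument "deltas" is a list of rows, each an object of numbers: "dx", "dy", "dz": the shift along the tool's x, y, z in mm; "ax", "ay", "az": the turn, a rotation vector about the tool's x, y, z in units of 5 degrees (1.0 is 5 degrees); "fingers": the opening, from 0 (shut) to 1 (fully open). A call has 1 to 12 rows; each row shifts and turns the commanded pose from where the row before left it, along the tool's axes as they then stand; what a row does not reach is not made up. A row lasts 1/8 s, in which the tool goes at most 62.5 mm and 10.7 degrees, less where a joint would pass 70% of its speed; a pose out of reach is approached as far as the arm can. A call with a gripper value outside its range is refused whole. The fingers move at their own pace and stop on an object; the grip force is fixed at half the most. Time passes only in rows, so rows that do not move let the fingers close. It gives the time, the measured TCP pose, the force and the opening at its end, in the units of the state.
- ctrl.get_obs(): the state, without advancing time (a new reading comes with each control period).
- ctrl.snapshot(name): name is "scene" or "side" or "wrist"; returns a dict with "image" (400x640x3 uint8, blue, green, red), "fx", "fy", "cx", "cy" (pixels), "k1" (the pictures are not rectified: a ray, as slopes to the right and down, at radius r is drawn at 1 + k1 r^2 times it, then the intrinsics apply), "R" (3x3) and "t" (3): a world point X has camera coordinates R X + t; the wrist camera has in their place "hand_eye" (4x4, takes a point from camera to tool coordinates, whose origin is the TCP and whose axes are the tool frame's). Camera axes: x right, y down, z forward; pixel columns grow to the right and rows downward; lengths in m; the calibration is good to about 2 mm. A picture is of the moment at which its call begins: read the wrist's pose just before it. There is no depth.
- ctrl.close_job(): hands the job in, once; it reports no verdict.
The state is a dict: "clock": time; "joint_pos": joint angles; "qvel": joint speeds; "tau": joint torques, N m; "tool_pos": TCP position; "orientation": TCP orientation; "force": force on the tool from outside, world axes, zero at the start; "moment": the same for the moment, N m; "opening": finger opening in m.
Only numpy, scipy, OpenCV 4.12 (cv2) and the standard library are available. Lean on these libraries where they do the work, as an engineer would, in place of code of your own. Each camera call takes 0.05 s, during which the arm holds its last target.

TASK

Pick up the blue filler plug from the white tray and set it upright in the open neck on top of the steel soy-milk dispenser. Back it off anticlockwise under a light press until it drops into the thread start, then run it in clockwise until its flange is fully home on the neck, never forcing it, and let go. Leave the two cups and the carton where they stand.

Things in the scene. Friction and masses are not known exactly. Their poses are not given: they have to be found in the camera images.
- plug: Blue plastic filler plug, 0.14 to 0.24 kg, standing upright on the tray. Origin: centre of the underside of its stem, z up along its axis. Stem 34 mm in diameter, 22.5 mm long. At its foot three round thread lugs, 6 mm thick (undersides level with the origin), 120 degrees apart, the first along the plug's +x, tips at 25 mm radius.
- plug_bar (a point): On the plug's axis at mid height of its upright grip bar, 47 mm above the plug's origin. The bar is 50 mm long (along the plug's x), 12 mm thick (along y), its top 65 mm above the plug's origin. It stands on a flange 66 mm in diameter that reaches from 22.5 to 28.5 mm above the origin.
- mouth (a point): Centre of the rim of the filler neck, 142 mm above the counter, z up. The neck is a rigid aluminium tube, outside 66 mm, bore 54 mm, 32 mm tall. Plug origin relative to this point: -6 mm with the lugs on the flat thread crests (-1 mm on the stops that end them), -17.5 mm once dropped into the thread starts, -22.5 mm fully home, flange on rim.
- thread (a point): On the neck's axis at the height of the thread crests, 6 mm below the rim. Coarse right-hand thread with three starts 120 degrees apart; their bearing differs each time, follows no measured pose and must be felt. Clockwise on the crests the lugs jam on 5 mm high stops; anticlockwise (from above) at most 110 degrees brings them over the slots, where they drop.
- thread_in (a point): On the neck's axis, 17.5 mm below the rim: height of the slot floors, where the lug undersides rest after the drop. The slots give about 22 degrees of free play, with a hard stop anticlockwise. Clockwise from there the lugs run under the thread and the plug sinks 6 mm per radian: flange home after 0.9 to 1.4 rad, snug and hard to turn about 0.25 rad later.
- tank: Squat stainless soy-milk dispenser, fixed to the counter, 200 mm (along its x) by 160 mm, top at 110 mm, filler neck at the centre of its top, red panel and black tap on its -x face. Origin: centre of its underside.
- tray: White plastic rinse tray, 150 by 150 mm, fixed; its floor is 6 mm above the counter, its lip 11 mm. Origin: centre of its underside. The plug stands near its centre.
- cup_a: Sealed white cup of soy milk with a red lid, 90 mm tall, 75 mm across the lid; bystander. Origin: centre of its underside.
- cup_b: The same with a yellow lid; bystander.
- carton: White pastry carton with a red lid, 100 by 150 mm (x, y), 74 mm tall; bystander. Origin: centre of its underside.

How it is judged (in metres and radians):
On the way:
1. the plug stands upright in the neck (horizontal distance between plug and mouth below 0.004 m and z of plug in the frame of mouth below 0.003 m and angle between plug's own z axis and vertical below 0.15 rad), for 0.05 s.
At the end, for the whole second after the job is handed in: The plug is screwed home in the neck: its flange within 1.5 mm of the rim all the way down, centred within 4 mm, upright within 0.06 rad, at rest and released (z of plug in the frame of mouth below -0.021 m and horizontal distance between plug and mouth below 0.004 m and angle between plug's own z axis and vertical below 0.06 rad and linear speed of plug below 0.02 m/s); the robot touches nothing.
It fails at once if the plug is forced: more than 50 N between plug and dispenser while the plug is not yet home (more than 2 mm of gap under the flange) (contact force between plug and tank above 50 N and z of plug in the frame of mouth above -0.0205 m).
It fails at once if the plug is overtightened: more than 150 N between plug and dispenser (contact force between plug and tank above 150 N).
It fails at once if a cup or the carton is moved more than 30 mm (distance of any of cup_a, cup_b, carton from where it was at the start of the episode above 0.03 m).
It also fails if it takes over 69 s, if anything falls off the work surface, if the arm or the gripper's body presses on something with over 40 N, if the wrist force passes 120 N, or if a joint passes its speed limit or range.

## Working session

There is one attempt and no reset: what is moved stays moved. The work goes in short steps, Python scripts to look and compute and a tool call to move; the robot and the scene stay as the last step left them, time stands still between calls to the robot, and variables do not carry over. Pictures are saved under pics/ and viewed, and the job is handed in when it is done.

Besides the shell and the picture viewer there is one more tool, called after ">>>" as name(argument=value, ...) on one line, values as JSON. send_rows: Moves the arm, as the interface text tells. Its arguments: {"type":"object","properties":{"deltas":{"type":"array","items":{"type":"object","properties":{"dx":{"type":"number"},"dy":{"type":"number"},"dz":{"type":"number"},"ax":{"type":"number"},"ay":{"type":"number"},"az":{"type":"number"},"fingers":{"type":"number"}}}}},"required":["deltas"]}

```bash
mkdir -p pics; python3 - <<'E'
from plant import ctrl
import cv2
o=ctrl.get_obs();print(o)
for n in("scene","side","wrist"):
    s=ctrl.snapshot(n);cv2.imwrite(f"pics/{n}0.png",s["image"])
    print(n,{k:v for k,v in s.items() if k!="image"})
E
```

```text
{'clock': 0.0, 'joint_pos': array([-6.02107451e+01,  2.05904761e+01,  6.31649307e-01, -2.12217157e-02,
       -7.01350527e+01, -1.65067090e+01]), 'qvel': array([-0.05831523, -0.05093681,  0.04113173,  0.04042621, -0.06235996,
        0.03013093]), 'tau': array([-1.07249463e-03, -5.82711911e+01,  2.93049181e+01,  6.99705362e+00,
        6.82194936e-03, -1.50198166e-04]), 'tool_pos': array([ 0.15495266, -0.65649486,  0.25061387]), 'orientation': array([  4.51130204,  89.90402351, 107.7866204 ]), 'force': array([ 0.10539022, -0.23126439, -0.01014243]), 'moment': array([0.01986805, 0.02928464, 0.00043049]), 'opening': 0.08778218238223653}
scene {'fx': 478.1470076524767, 'fy': 478.1470076524767, 'cx': 322.2480978341075, 'cy': 199.22545707655178, 'k1': 0.019213006165578157, 'R': array([[-0.42788557,  0.9037598 , -0.01149636],
       [ 0.74957017,  0.34771971, -0.56323669],
       [-0.50503316, -0.24961818, -0.82621563]]), 't': array([ 0.27542546, -0.41353332,  1.34867844])}
side {'fx': 514.0968865583768, 'fy': 514.0968865583768, 'cx': 323.1648976750062, 'cy': 192.04395374413204, 'k1': -0.06760230529481237, 'R': array([[-0.69615972, -0.71787462, -0.00420414],
       [-0.49918839,  0.48828058, -0.71581633],
       [ 0.51591918, -0.49622384, -0.69827595]]), 't': array([0.44014721, 0.36935583, 0.76992735])}
wrist {'fx': 347.05084023677796, 'fy': 347.05084023677796, 'cx': 315.5461713895215, 'cy': 202.96452988786328, 'k1': -0.004634684338633976, 'hand_eye': array([[ 3.13748490e-04, -3.13257379e-01,  9.49668214e-01,
        -1.33450430e-01],
       [ 6.27665926e-04, -9.49668012e-01, -3.13257519e-01,
         8.56060194e-02],
       [ 9.99999754e-01,  6.94358453e-04, -1.01335922e-04,
         1.57865196e-04],
       [ 0.00000000e+00,  0.00000000e+00,  0.00000000e+00,
         1.00000000e+00]])}
```

View pics/scene0.png

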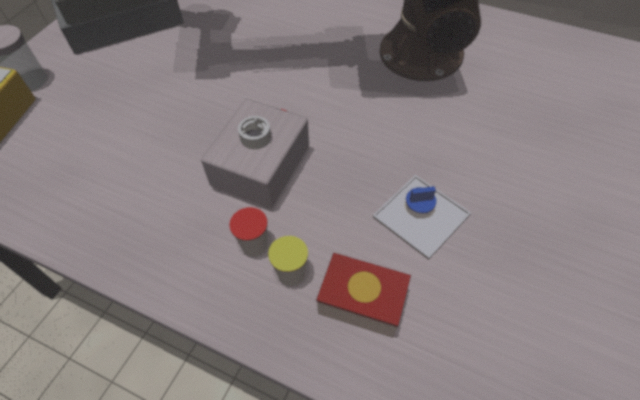

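View pics/side0.png

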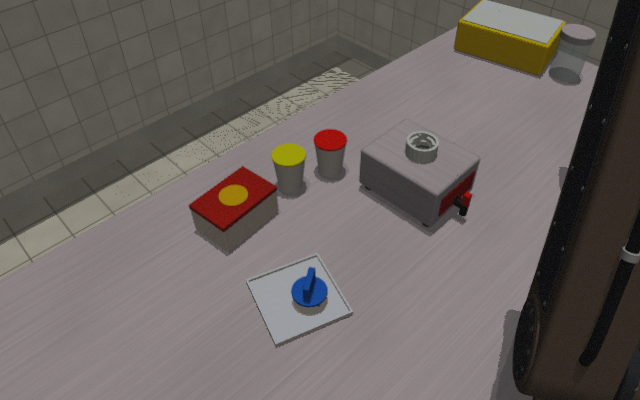

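View pics/wrist0.png

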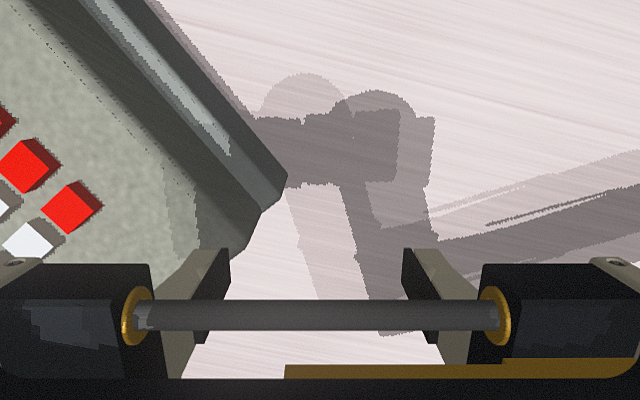

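Both views show the blue plug, at about (421,200) in scene and (310,290) in side. The neck is at (255,128) in scene and (422,145) in side. Next I'll measure both.

```bash
cat > h.py <<'E'
import numpy as np,cv2
from plant import ctrl
from scipy.spatial.transform import Rotation as Ro
def cam(s,obs=None):
    if "R" in s: R,t=s["R"],s["t"]
    else:
        T=np.eye(4);T[:3,:3]=Ro.from_euler("xyz",obs["orientation"],degrees=True).as_matrix();T[:3,3]=obs["tool_pos"]
        M=np.linalg.inv(T@s["hand_eye"]);R,t=M[:3,:3],M[:3,3]
    return R,t
def ray(s,uv,obs=None):
    R,t=cam(s,obs)
    d=np.array([(uv[0]-s["cx"])/s["fx"],(uv[1]-s["cy"])/s["fy"]])
    u=d.copy()
    for _ in range(10): u=d/(1+s["k1"]*(u@u))
    return -R.T@t, R.T@np.array([u[0],u[1],1])
def plane(s,uv,z,obs=None):
    o,d=ray(s,uv,obs); return o+d*(z-o[2])/d[2]
def proj(s,X,obs=None):
    R,t=cam(s,obs);c=R@np.array(X)+t;u=c[:2]/c[2];u=u*(1+s["k1"]*(u@u))
    return np.array([s["fx"]*u[0]+s["cx"],s["fy"]*u[1]+s["cy"]])
def tri(a,b):
    A=np.zeros((3,3));v=np.zeros(3)
    for o,d in(a,b):
        d=d/np.linalg.norm(d);P=np.eye(3)-np.outer(d,d);A+=P;v+=P@o
    X=np.linalg.solve(A,v)
    return X,[np.linalg.norm(np.cross(X-o,d/np.linalg.norm(d))) for o,d in(a,b)]
E
python3 - <<'E'
from h import *
for n,bs in(("scene",[(370,160,480,260),(200,90,320,210)]),("side",[(240,250,360,350),(350,110,490,230)])):
    s=ctrl.snapshot(n);im=s["image"]
    cr=[cv2.resize(im[y0:y1,x0:x1],(390,390*(y1-y0)//(x1-x0)),interpolation=cv2.INTER_CUBIC) for x0,y0,x1,y1 in bs]
    h=max(c.shape[0] for c in cr)
    cr=[cv2.copyMakeBorder(c,0,h-c.shape[0],0,10,cv2.BORDER_CONSTANT) for c in cr]
    cv2.imwrite(f"pics/{n}_c.png",np.hstack(cr))
    hsv=cv2.cvtColor(im,cv2.COLOR_BGR2HSV)
    m=cv2.inRange(hsv,(105,120,30),(130,255,255))
    k,l,st,c=cv2.connectedComponentsWithStats(m)
    for i in range(1,k):
        if st[i][4]>100: print(n,st[i],c[i],plane(s,c[i],.04))
E
```

```text
scene [407 192  28  20 270] [420.67407407 204.4037037 ] [0.51710091 0.17085134 0.04      ]
side [292 268  35  39 930] [309.11397849 289.91290323] [0.49594132 0.16687768 0.04      ]
```

View pics/scene_c.png

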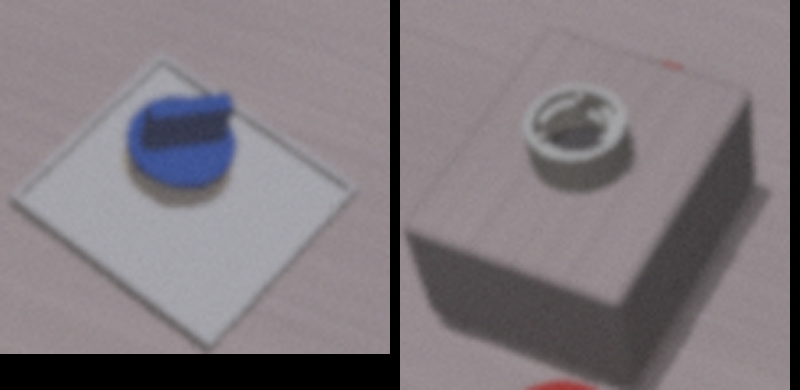

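View pics/side_c.png

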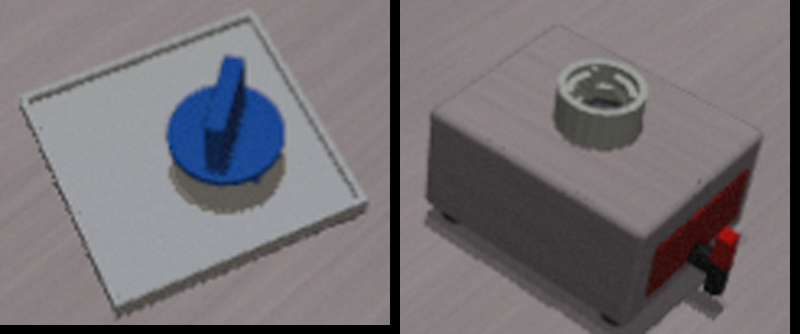

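```bash
python3 - <<'E'
from h import *
s=ctrl.snapshot("scene");d=ctrl.snapshot("side")
print("plug side flange",plane(d,(309.5,290.3),.0345),"bar top",plane(d,(309.2,278.3),.071))
a=plane(d,(240+233/3.25,250+60/3.25),.071);b=plane(d,(240+217/3.25,250+125/3.25),.071);print("bar",a,b,np.linalg.norm(a-b),np.degrees(np.arctan2(*(a-b)[[1,0]])))
print("scene flange",plane(s,(370+182/3.545,160+140/3.545),.0345))
a=plane(s,(370+230/3.545,160+98/3.545),.071);b=plane(s,(370+150/3.545,160+107/3.545),.071);print("bar",a,b,np.linalg.norm(a-b),np.degrees(np.arctan2(*(a-b)[[1,0]])),(a+b)/2)
print("neck",plane(s,(254,127.6),.142),plane(d,(422.3,142),.142),tri(ray(s,(254,127.6)),ray(d,(422.3,142))))
E
```

```text
plug side flange [0.49774275 0.16442622 0.0345    ] bar top [0.49733788 0.16436271 0.071     ]
bar [0.5098976  0.14658877 0.071     ] [0.48461159 0.18195174 0.071     ] 0.04347322501443828 -54.4336406505818
scene flange [0.50060449 0.16765949 0.0345    ]
bar [0.48643282 0.18625646 0.071     ] [0.51228059 0.14589891 0.071     ] 0.04792533795432633 122.63830961699723 [0.49935671 0.16607768 0.071     ]
neck [ 0.55103974 -0.20034829  0.142     ] [ 0.54589797 -0.20055861  0.142     ] (array([ 0.54802455, -0.20308161,  0.13870644]), [np.float64(0.000743167355821149), np.float64(0.0007431673558210985)])
```

```bash
python3 - <<'E'
from h import *
o=ctrl.get_obs();R=Ro.from_euler("xyz",o["orientation"],degrees=True).as_matrix();print(R.round(4))
print(np.degrees(np.arctan2(R[1,2],R[0,2])),np.degrees(np.arctan2(R[1,1],R[0,1])),np.array(o["joint_pos"])[[0,5]])
E
```

```text
[[-1.000e-04 -9.733e-01 -2.297e-01]
 [ 3.000e-04 -2.297e-01  9.733e-01]
 [-1.000e+00  0.000e+00  3.000e-04]]
103.2797228333713 -166.7202770254275 [-60.21219669 -16.50624098]
```

```bash
cat >> h.py <<'E'
import json
def down(yaw):  # tool x down, z axis at yaw
    y=np.radians(yaw);z=np.array([np.cos(y),np.sin(y),0]);x=np.array([0,0,-1.]);return np.column_stack([x,np.cross(z,x),z])
def cur():
    o=ctrl.get_obs();return np.array(o["tool_pos"]),Ro.from_euler("xyz",o["orientation"],degrees=True).as_matrix()
def yawz(R): return np.degrees(np.arctan2(R[1,2],R[0,2]))
def delta(P,R,P2,R2):
    d=R.T@(P2-P)*1000; a=Ro.from_matrix(R.T@R2).as_rotvec(degrees=True)/5
    return d,a
def path(P2,yaw2,n,polar=True,nd=1):
    P,R=cur();y0=yawz(R);dy=(yaw2-y0+180)%360-180
    r0,r1=np.hypot(*P[:2]),np.hypot(*P2[:2]);t0,t1=np.arctan2(P[1],P[0]),np.arctan2(P2[1],P2[0])
    p,Rc=P,R
    for i in range(1,n+1):
        f=i/n
        if polar:
            r=r0+(r1-r0)*f;t=t0+(t1-t0)*f;q=np.array([r*np.cos(t),r*np.sin(t),P[2]+(P2[2]-P[2])*f])
        else: q=P+(np.array(P2)-P)*f
        R2=down(y0+dy*f);d,a=delta(p,Rc,q,R2)
        print(d.round(nd),a.round(3));p,Rc=q,R2
def tgt(P2,yaw2):
    P,R=cur();d,a=delta(P,R,np.array(P2),down(yaw2));print("total d",d.round(2),"a",a.round(3))
E
python3 - <<'E'
from h import *
path(np.array([.499,.166,.19]),-146,18)
E
```

```text
[  3.4 -61.4  11.1] [-1.23   0.004  0.   ]
[  3.4 -60.8  10.2] [-1.23  0.    0.  ]
[  3.4 -60.2   9.2] [-1.23  0.    0.  ]
[  3.4 -59.5   8.3] [-1.23  0.    0.  ]
[  3.4 -58.9   7.4] [-1.23  0.    0.  ]
[  3.4 -58.2   6.6] [-1.23  0.    0.  ]
[  3.4 -57.6   5.7] [-1.23  0.    0.  ]
[  3.4 -56.9   4.9] [-1.23  0.    0.  ]
[  3.4 -56.2   4.1] [-1.23  0.    0.  ]
[  3.4 -55.5   3.3] [-1.23  0.    0.  ]
[  3.4 -54.8   2.5] [-1.23  0.    0.  ]
[  3.4 -54.1   1.8] [-1.23  0.    0.  ]
[  3.4 -53.3   1.1] [-1.23  0.    0.  ]
[  3.4 -52.6   0.4] [-1.23  0.    0.  ]
[  3.4 -51.8  -0.3] [-1.23  0.    0.  ]
[  3.4 -51.1  -0.9] [-1.23  0.    0.  ]
[  3.4 -50.3  -1.5] [-1.23  0.    0.  ]
[  3.4 -49.5  -2.1] [-1.23  0.    0.  ]
```

>>> send_rows(deltas=[{"dx": 2, "dy": -60, "dz": 11, "ax": -1.23}, {"dx": 2, "dy": -60, "dz": 10, "ax": -1.23}, {"dx": 2, "dy": -60, "dz": 9, "ax": -1.23}, {"dx": 2, "dy": -60, "dz": 8, "ax": -1.23}, {"dx": 2, "dy": -59, "dz": 7, "ax": -1.23}, {"dx": 2, "dy": -58, "dz": 7, "ax": -1.23}, {"dx": 2, "dy": -58, "dz": 6, "ax": -1.23}, {"dx": 2, "dy": -57, "dz": 5, "ax": -1.23}, {"dx": 2, "dy": -56, "dz": 4, "ax": -1.23}, {"dx": 2, "dy": -55, "dz": 3, "ax": -1.23}])

```text
validation failed for argument at $.de...
```

```bash
python3 - <<'E'
from h import *
path(np.array([.499,.166,.19]),-146,9)
o=ctrl.get_obs();s=ctrl.snapshot("wrist");cv2.imwrite("pics/w1.png",s["image"]);np.save("w1.npy",[o],allow_pickle=True)
print(proj(s,(.5485,-.2005,.142),o))
E
```

```text
[   6.8 -120.8   27.7] [-2.46   0.004  0.   ]
[   6.8 -118.5   23.9] [-2.46  0.    0.  ]
[   6.8 -116.1   20.2] [-2.46  0.    0.  ]
[   6.8 -113.6   16.7] [-2.46  0.    0.  ]
[   6.8 -111.    13.3] [-2.46  0.    0.  ]
[   6.8 -108.3   10.1] [-2.46  0.    0.  ]
[   6.8 -105.5    7.1] [-2.46  0.    0.  ]
[   6.8 -102.7    4.3] [-2.46  0.    0.  ]
[  6.8 -99.8   1.6] [-2.46  0.    0.  ]
[611.55957456 595.64766936]
```

View pics/w1.png

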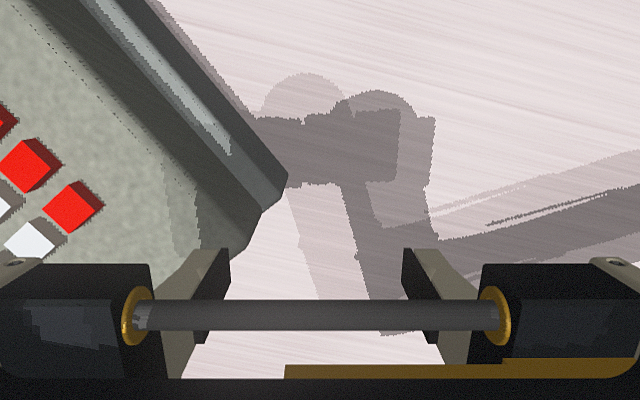

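The call was refused and the arm hasn't moved, as the unchanged wrist picture shows. I'll send it again with every field filled in.

>>> send_rows(deltas=[{"dx": 2, "dy": -60, "dz": 11, "ax": -1.23, "ay": 0, "az": 0, "fingers": 1}, {"dx": 2, "dy": -60, "dz": 10, "ax": -1.23, "ay": 0, "az": 0, "fingers": 1}])

```text
clock: 0.65
tool_pos: [0.2648, -0.6028, 0.2473]
orientation: [55.8, 90.0, 171.4]
force: [0.1, -0.5, -0.2]
opening: 0.0879
```

>>> send_rows(deltas=[{"dx": 2, "dy": -60, "dz": 9, "ax": -1.23, "ay": 0, "az": 0, "fingers": 1}, {"dx": 2, "dy": -60, "dz": 8, "ax": -1.23, "ay": 0, "az": 0, "fingers": 1}, {"dx": 2, "dy": -59, "dz": 7, "ax": -1.23, "ay": 0, "az": 0, "fingers": 1}, {"dx": 2, "dy": -58, "dz": 7, "ax": -1.23, "ay": 0, "az": 0, "fingers": 1}, {"dx": 2, "dy": -58, "dz": 6, "ax": -1.23, "ay": 0, "az": 0, "fingers": 1}, {"dx": 2, "dy": -57, "dz": 5, "ax": -1.23, "ay": 0, "az": 0, "fingers": 1}, {"dx": 2, "dy": -56, "dz": 4, "ax": -1.23, "ay": 0, "az": 0, "fingers": 1}])

```text
clock: 1.52
tool_pos: [0.5236, -0.2917, 0.2335]
orientation: [171.7, 90.0, -29.4]
force: [0.5, -0.3, 0.0]
opening: 0.0878
```

```bash
python3 - <<'E'
from h import *
path(np.array([.499,.166,.19]),-146,9)
o=ctrl.get_obs();s=ctrl.snapshot("wrist");cv2.imwrite("pics/w2.png",s["image"])
print(proj(s,(.5485,-.2005,.142),o),proj(s,(.499,.166,.071),o))
E
```

```text
[  4.8 -55.4   3. ] [-1.226e+00 -3.000e-03 -1.000e-03]
[  4.8 -54.7   2.3] [-1.226  0.     0.   ]
[  4.8 -53.9   1.6] [-1.226  0.     0.   ]
[  4.8 -53.2   0.9] [-1.226  0.     0.   ]
[  4.8 -52.5   0.2] [-1.226  0.     0.   ]
[  4.8 -51.7  -0.5] [-1.226  0.     0.   ]
[  4.8 -51.   -1.1] [-1.226  0.     0.   ]
[  4.8 -50.2  -1.7] [-1.226  0.     0.   ]
[  4.8 -49.5  -2.3] [-1.226  0.     0.   ]
[327.58820788 331.66361816] [463.64481396 507.38318093]
```

View pics/w2.png

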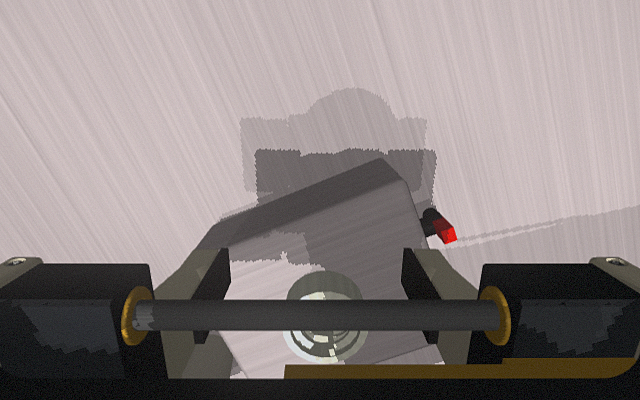

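The wrist view shows the neck at about (325,318), partly behind a gripper rod. I'll take one row further and look again.

>>> send_rows(deltas=[{"dx": 4, "dy": -55, "dz": 3, "ax": -1.2, "ay": 0, "az": 0, "fingers": 1}, {"dx": 0, "dy": 0, "dz": 0, "ax": 0, "ay": 0, "az": 0, "fingers": 1}])

```text
clock: 1.82
tool_pos: [0.5408, -0.2383, 0.2295]
orientation: [-95.6, 90.0, 69.3]
force: [0.3, -1.1, 0.7]
opening: 0.0879
```

```bash
python3 - <<'E'
from h import *
path(np.array([.499,.166,.19]),-146,8)
o=ctrl.get_obs();s=ctrl.snapshot("wrist");cv2.imwrite("pics/w3.png",s["image"])
print(o["tool_pos"],proj(s,(.5485,-.2005,.142),o));import pickle;pickle.dump((o,s),open("w3.pkl","wb"))
E
```

```text
[  5.  -54.5   2.4] [-1.227e+00 -1.000e-03  5.000e-03]
[  4.9 -53.8   1.7] [-1.227  0.     0.   ]
[  4.9 -53.1   0.9] [-1.227  0.     0.   ]
[  4.9 -52.4   0.3] [-1.227  0.     0.   ]
[  4.9 -51.6  -0.4] [-1.227  0.     0.   ]
[  4.9 -50.9  -1.1] [-1.227  0.     0.   ]
[  4.9 -50.1  -1.7] [-1.227  0.     0.   ]
[  4.9 -49.4  -2.3] [-1.227  0.     0.   ]
[ 0.54080425 -0.23831379  0.22948436] [318.52831156 270.70213083]
```

View pics/w3.png

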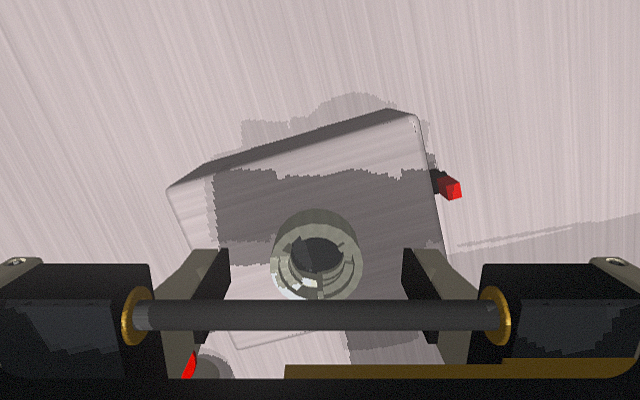

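```bash
python3 - <<'E'
from h import *
import pickle
o,s=pickle.load(open("w3.pkl","rb"));im=s["image"].copy()
for (x,y),col in(((.5485,-.2005),(0,0,255)),):
  for r in(.033,.027):
    for a in np.arange(0,360,6):
        p=proj(s,(x+r*np.cos(np.radians(a)),y+r*np.sin(np.radians(a)),.142),o)
        im[int(round(p[1])),int(round(p[0]))]=col
c=cv2.resize(im[195:325,240:400],None,fx=4.6,fy=4.6,interpolation=cv2.INTER_NEAREST);cv2.imwrite("pics/w3c.png",c)
E
```

```text
(no output)
```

View pics/w3c.png

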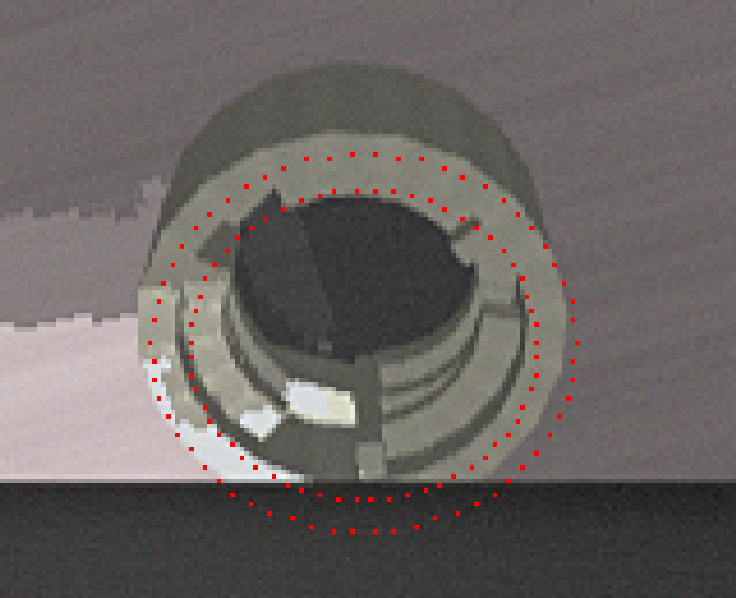

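```bash
python3 - <<'E'
from h import *
import pickle
o,s=pickle.load(open("w3.pkl","rb"))
p=plane(s,(315.7,265.9),.142,o);print(p)
im=s["image"].copy()
for r in(.033,.027):
    for a in np.arange(0,360,6):
        q=proj(s,(p[0]+r*np.cos(np.radians(a)),p[1]+r*np.sin(np.radians(a)),.142),o)
        im[int(round(q[1])),int(round(q[0]))]=(0,0,255)
cv2.imwrite("pics/w3d.png",cv2.resize(im[195:325,240:400],None,fx=4.6,fy=4.6,interpolation=cv2.INTER_NEAREST))
E
```

```text
[ 0.54945657 -0.20474318  0.142     ]
```

View pics/w3d.png

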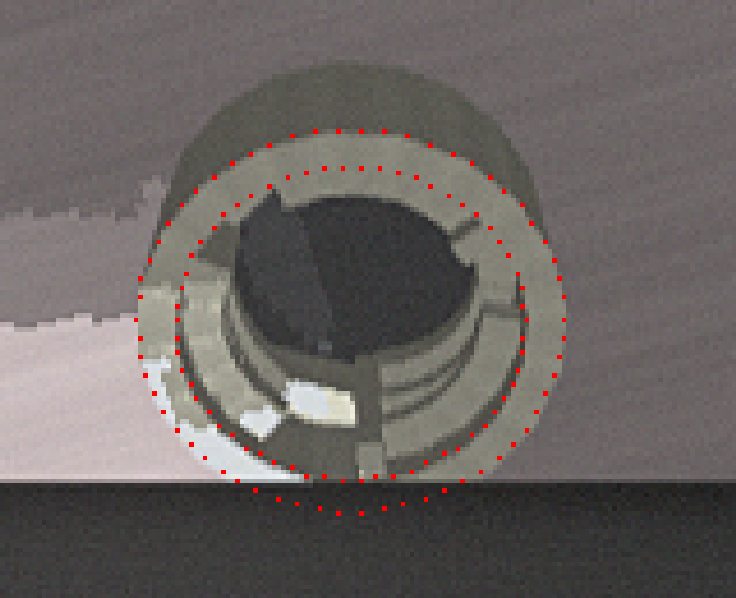

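>>> send_rows(deltas=[{"dx": 5, "dy": -54, "dz": 2, "ax": -1.23, "ay": 0, "az": 0, "fingers": 1}, {"dx": 5, "dy": -54, "dz": 2, "ax": -1.23, "ay": 0, "az": 0, "fingers": 1}, {"dx": 5, "dy": -53, "dz": 1, "ax": -1.23, "ay": 0, "az": 0, "fingers": 1}, {"dx": 5, "dy": -52, "dz": 0, "ax": -1.23, "ay": 0, "az": 0, "fingers": 1}, {"dx": 5, "dy": -52, "dz": 0, "ax": -1.23, "ay": 0, "az": 0, "fingers": 1}, {"dx": 5, "dy": -51, "dz": -1, "ax": -1.23, "ay": 0, "az": 0, "fingers": 1}, {"dx": 5, "dy": -35, "dz": -2, "ax": -1.23, "ay": 0, "az": 0, "fingers": 1}, {"dx": 5, "dy": -15, "dz": -2, "ax": -1.23, "ay": 0, "az": 0, "fingers": 1}, {"dx": 0, "dy": 0, "dz": 0, "ax": 0, "ay": 0, "az": 0, "fingers": 1}])

```text
clock: 3.0
tool_pos: [0.5207, 0.1183, 0.1895]
orientation: [2.2, 90.0, -144.0]
force: [0.3, 0.1, -0.2]
opening: 0.0876
```

```bash
python3 - <<'E'
from h import *
import pickle
o=ctrl.get_obs();s=ctrl.snapshot("wrist");cv2.imwrite("pics/w4.png",s["image"])
print(o["clock"],o["tool_pos"],yawz(cur()[1]),proj(s,(.499,.166,.071),o));pickle.dump((o,s),open("w4.pkl","wb"))
E
```

```text
3.0 [0.52073571 0.11826777 0.18945324] -146.2803406347217 [304.7731348  266.27123239]
```

View pics/w4.png

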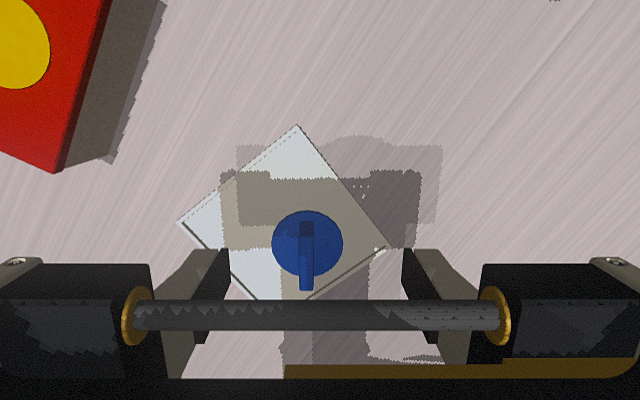

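```bash
python3 - <<'E'
from h import *
import pickle
o,s=pickle.load(open("w4.pkl","rb"));im=s["image"]
cv2.imwrite("pics/w4c.png",cv2.resize(im[200:300,250:365],None,fx=6,fy=6,interpolation=cv2.INTER_NEAREST))
E
```

```text
(no output)
```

View pics/w4c.png

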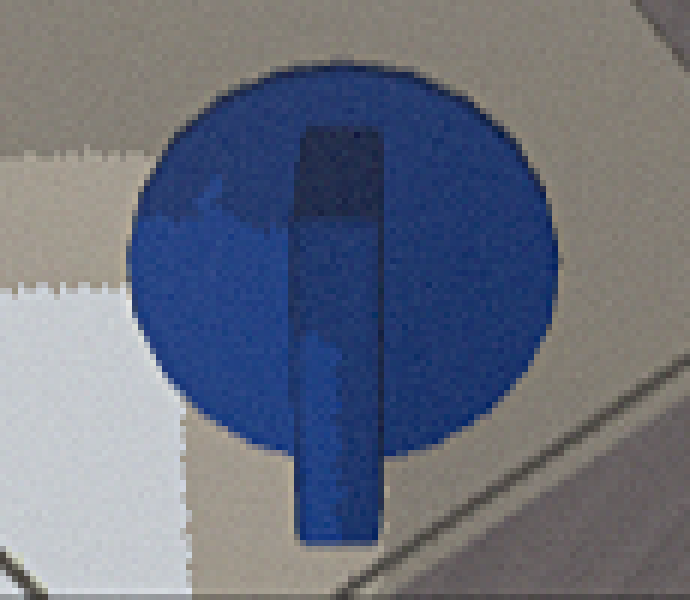

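```bash
python3 - <<'E'
from h import *
import pickle
o,s=pickle.load(open("w4.pkl","rb"))
f=lambda x,y:(250+x/6-.5,200+y/6-.5)
c=[plane(s,f(*q),.071,o) for q in((290,218),(382,218),(380,544),(296,545))]
m=sum(c)/4;e=(c[2]+c[3]-c[0]-c[1])/2
print("bar",m,"len",np.linalg.norm(e),"yaw",np.degrees(np.arctan2(e[1],e[0])),"w",np.linalg.norm(c[0]-c[1]),np.linalg.norm(c[2]-c[3]))
L=[plane(s,f(*q),.0345,o) for q in((130,262),(558,262),(344,66),(344,455))]
print("flange",(L[0]+L[1])/2,np.linalg.norm(L[0]-L[1]),(L[2]+L[3])/2,np.linalg.norm(L[2]-L[3]))
tgt((m[0],m[1],.19),np.degrees(np.arctan2(e[1],e[0]))-90)
tgt((m[0],m[1],.19),np.degrees(np.arctan2(e[1],e[0]))+90)
print(ctrl.get_obs()["joint_pos"][5])
E
```

```text
bar [0.49963453 0.1637116  0.071     ] len 0.049172003941893035 yaw 123.68045043749144 w 0.012083871032801796 0.01165465197378125
flange [0.50043347 0.16246781 0.0345    ] 0.06482719906181303 [0.500001   0.16311285 0.0345    ] 0.06446247776960663
total d [ -0.33 -50.08  -7.69] a [-3.5992e+01  4.0000e-03  3.0000e-03]
total d [ -0.33 -50.08  -7.69] a [ 0.008  0.002 -0.002]
-0.07596260123030758
```

>>> send_rows(deltas=[{"dx": 15, "dy": -50, "dz": -7.7, "ax": 0, "ay": 0, "az": 0, "fingers": 1}, {"dx": 50, "dy": 0, "dz": 0, "ax": 0, "ay": 0, "az": 0, "fingers": 1}, {"dx": 45, "dy": 0, "dz": 0, "ax": 0, "ay": 0, "az": 0, "fingers": 1}, {"dx": 0, "dy": 0, "dz": 0, "ax": 0, "ay": 0, "az": 0, "fingers": 1}, {"dx": 0, "dy": 0, "dz": 0, "ax": 0, "ay": 0, "az": 0, "fingers": 1}])

```text
clock: 3.68
tool_pos: [0.5008, 0.1639, 0.081]
orientation: [161.4, 89.9, 15.2]
force: [0.4, -0.0, 1.3]
opening: 0.0876
```

```bash
python3 - <<'E'
from h import *
tgt((.4998,.1635,.062),-146.3)
s=ctrl.snapshot("wrist");cv2.imwrite("pics/w5.png",s["image"])
E
```

```text
total d [19.05 -0.24  1.03] a [ 0.009 -0.016 -0.005]
```

View pics/w5.png

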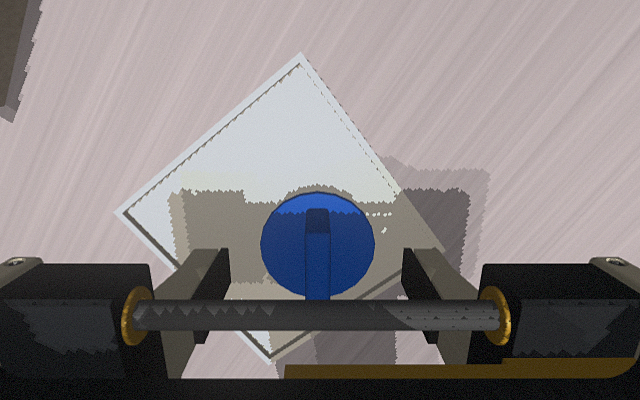

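The plug sits between the jaws at about (317,245). I'll lower onto it and close.

>>> send_rows(deltas=[{"dx": 19, "dy": 0, "dz": 0.7, "ax": 0, "ay": 0, "az": 0, "fingers": 1}, {"dx": 0, "dy": 0, "dz": 0, "ax": 0, "ay": 0, "az": 0, "fingers": 1}, {"dx": 0, "dy": 0, "dz": 0, "ax": 0, "ay": 0, "az": 0, "fingers": 0}, {"dx": 0, "dy": 0, "dz": 0, "ax": 0, "ay": 0, "az": 0, "fingers": 0}, {"dx": 0, "dy": 0, "dz": 0, "ax": 0, "ay": 0, "az": 0, "fingers": 0}, {"dx": 0, "dy": 0, "dz": 0, "ax": 0, "ay": 0, "az": 0, "fingers": 0}, {"dx": 0, "dy": 0, "dz": 0, "ax": 0, "ay": 0, "az": 0, "fingers": 0}, {"dx": 0, "dy": 0, "dz": 0, "ax": 0, "ay": 0, "az": 0, "fingers": 0}])

```text
clock: 4.72
tool_pos: [0.4989, 0.1637, 0.0605]
orientation: [17.8, 90.0, -128.4]
force: [-0.1, 0.1, -0.8]
opening: 0.0333
```

```bash
python3 - <<'E'
from h import *
o=ctrl.get_obs();print(o["tool_pos"],o["force"],o["moment"],o["opening"],yawz(cur()[1]))
d=ctrl.snapshot("side");cv2.imwrite("pics/s5.png",d["image"])
E
```

```text
[0.4988635  0.16369003 0.06052051] [-0.09290943  0.09972174 -0.77617448] [0.00840024 0.16693428 0.0461542 ] 0.03333527939035637 -146.16621102431654
```

View pics/s5.png

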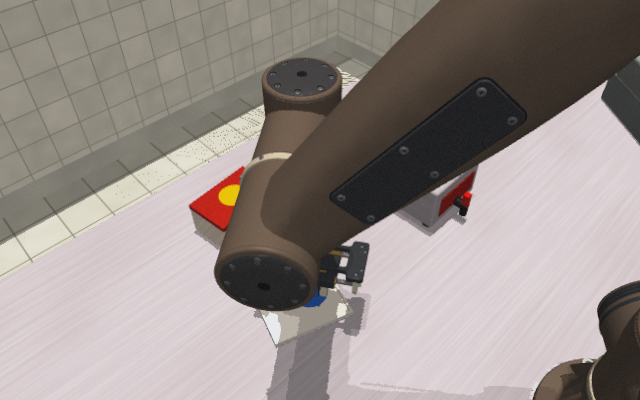

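The arm hides the plug in the side view. The fingers are still closing at 33 mm, so I'll wait.

>>> send_rows(deltas=[{"dx": -1, "dy": 0, "dz": 0, "ax": 0, "ay": 0, "az": 0, "fingers": 0}, {"dx": 0, "dy": 0, "dz": 0, "ax": 0, "ay": 0, "az": 0, "fingers": 0}, {"dx": 0, "dy": 0, "dz": 0, "ax": 0, "ay": 0, "az": 0, "fingers": 0}, {"dx": 0, "dy": 0, "dz": 0, "ax": 0, "ay": 0, "az": 0, "fingers": 0}, {"dx": 0, "dy": 0, "dz": 0, "ax": 0, "ay": 0, "az": 0, "fingers": 0}, {"dx": 0, "dy": 0, "dz": 0, "ax": 0, "ay": 0, "az": 0, "fingers": 0}])

```text
clock: 5.52
tool_pos: [0.4989, 0.1637, 0.0616]
orientation: [-155.2, 90.0, 58.6]
force: [-0.1, 0.7, -0.8]
opening: 0.0117
```

>>> send_rows(deltas=[{"dx": -20, "dy": 0, "dz": 0, "ax": 0, "ay": 0, "az": 0, "fingers": 0}, {"dx": -45, "dy": 0, "dz": 0, "ax": 0, "ay": 0, "az": 0, "fingers": 0}, {"dx": -50, "dy": 0, "dz": 0, "ax": 0, "ay": 0, "az": 0, "fingers": 0}, {"dx": -50, "dy": 0, "dz": 0, "ax": 0, "ay": 0, "az": 0, "fingers": 0}, {"dx": 0, "dy": 0, "dz": 0, "ax": 0, "ay": 0, "az": 0, "fingers": 0}, {"dx": 0, "dy": 0, "dz": 0, "ax": 0, "ay": 0, "az": 0, "fingers": 0}])

```text
clock: 6.28
tool_pos: [0.4981, 0.1634, 0.2258]
orientation: [-33.5, 89.9, -179.7]
force: [-0.6, -0.7, -2.9]
opening: 0.012
```

```bash
python3 - <<'E'
from h import *
import pickle
o=ctrl.get_obs();print(o["tool_pos"],o["force"],o["moment"],o["opening"],o["joint_pos"][5])
path(np.array([.5495,-.2047,.2265]),169.6,9)
s=ctrl.snapshot("wrist");cv2.imwrite("pics/w6.png",s["image"]);pickle.dump((o,s),open("w6.pkl","wb"))
E
```

```text
[0.49812349 0.16337556 0.22577969] [-0.57639787 -0.67792244 -2.90313328] [-0.01899746  0.17253538 -0.01680327] 0.01199514277694251 -5.761955939931524
[-0.1 39.7  5.5] [0.982 0.011 0.007]
[-0.1 40.3  5.2] [0.982 0.    0.   ]
[-0.1 40.8  4.9] [0.982 0.    0.   ]
[-0.1 41.4  4.6] [0.982 0.    0.   ]
[-0.1 41.9  4.3] [0.982 0.    0.   ]
[-0.1 42.4  4. ] [0.982 0.    0.   ]
[-0.1 43.   3.6] [0.982 0.    0.   ]
[-0.1 43.5  3.3] [0.982 0.    0.   ]
[-0.1 44.1  2.9] [0.982 0.    0.   ]
```

View pics/w6.png

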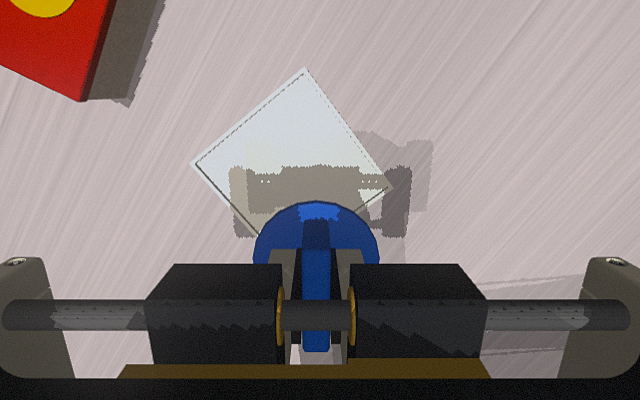

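```bash
python3 - <<'E'
from h import *
for i in range(2):
    o=ctrl.get_obs();print(o["joint_pos"].round(2),yawz(cur()[1]),o["orientation"])
E
```

```text
[ 3.959e+01  7.530e+00 -2.036e+01 -4.000e-02 -6.224e+01 -5.760e+00] -146.19502173433855 [ -10.08330463   89.85641879 -156.27835737]
[ 3.959e+01  7.530e+00 -2.036e+01 -4.000e-02 -6.224e+01 -5.760e+00] -146.19502173433855 [ -10.08330463   89.85641879 -156.27835737]
```

>>> send_rows(deltas=[{"dx": 0, "dy": 39.7, "dz": 5.5, "ax": 0.98, "ay": 0, "az": 0, "fingers": 0}, {"dx": 0, "dy": 40.3, "dz": 5.2, "ax": 0.98, "ay": 0, "az": 0, "fingers": 0}, {"dx": 0, "dy": 40.8, "dz": 4.9, "ax": 0.98, "ay": 0, "az": 0, "fingers": 0}, {"dx": 0, "dy": 41.4, "dz": 4.6, "ax": 0.98, "ay": 0, "az": 0, "fingers": 0}, {"dx": 0, "dy": 41.9, "dz": 4.3, "ax": 0.98, "ay": 0, "az": 0, "fingers": 0}, {"dx": 0, "dy": 42.4, "dz": 4, "ax": 0.98, "ay": 0, "az": 0, "fingers": 0}, {"dx": 0, "dy": 43, "dz": 3.6, "ax": 0.98, "ay": 0, "az": 0, "fingers": 0}, {"dx": 0, "dy": 43.5, "dz": 3.3, "ax": 0.98, "ay": 0, "az": 0, "fingers": 0}, {"dx": 0, "dy": 30, "dz": 2.9, "ax": 0.98, "ay": 0, "az": 0, "fingers": 0}, {"dx": 0, "dy": 14, "dz": 0, "ax": 0, "ay": 0, "az": 0, "fingers": 0}, {"dx": 0, "dy": 0, "dz": 0, "ax": 0, "ay": 0, "az": 0, "fingers": 0}, {"dx": 0, "dy": 0, "dz": 0, "ax": 0, "ay": 0, "az": 0, "fingers": 0}])

```text
clock: 7.82
tool_pos: [0.5496, -0.2035, 0.2259]
orientation: [-5.1, 89.9, 164.7]
force: [0.4, -0.1, -2.0]
opening: 0.0118
```

```bash
python3 - <<'E'
from h import *
import pickle
tgt((.5495,-.2047,.2265),169.6)
o=ctrl.get_obs();print(o["joint_pos"].round(1),o["force"])
D={n:ctrl.snapshot(n) for n in("wrist","scene","side")}
pickle.dump((o,D),open("w7.pkl","wb"))
cv2.imwrite("pics/w7.png",D["wrist"]["image"])
a=cv2.resize(D["scene"]["image"][60:240,180:380],(400,360));b=cv2.resize(D["side"]["image"][60:240,320:520],(400,360))
cv2.imwrite("pics/ss7.png",np.hstack([a,b]))
E
```

```text
total d [-0.56  1.19 -0.09] a [0.04  0.011 0.001]
[ -1.2  13.3 -13.   -0.  -63.8  -9. ] [ 0.44939169 -0.05614216 -2.02393456]
```

View pics/w7.png

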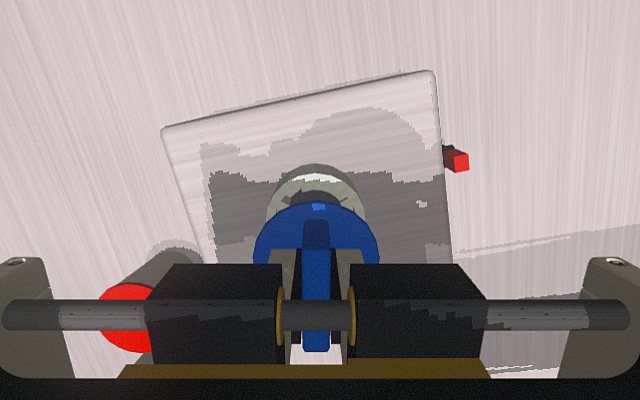

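View pics/ss7.png

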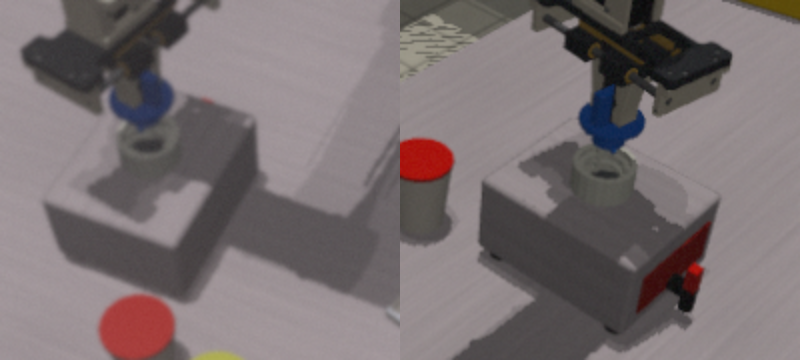

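```bash
cat > ov.py <<'E'
from h import *
import pickle,sys
def circ(im,s,c,r,col,o):
    for a in np.arange(0,360,4):
        p=proj(s,(c[0]+r*np.cos(np.radians(a)),c[1]+r*np.sin(np.radians(a)),c[2]),o)
        if 0<=p[1]<399 and 0<=p[0]<639: im[int(round(p[1])),int(round(p[0]))]=col
E
python3 - <<'E'
from ov import *
o,D=pickle.load(open("w7.pkl","rb"));s=D["wrist"];im=s["image"].copy()
circ(im,s,(.5495,-.2047,.142),.033,(0,0,255),o);circ(im,s,(.5495,-.2047,.142),.027,(0,0,255),o)
t=o["tool_pos"]
circ(im,s,(t[0],t[1],t[2]-.0556+.0285),.033,(0,255,0),o)
cv2.imwrite("pics/w7c.png",cv2.resize(im[150:270,240:400],None,fx=5,fy=5,interpolation=cv2.INTER_NEAREST))
E
```

```text
(no output)
```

View pics/w7c.png

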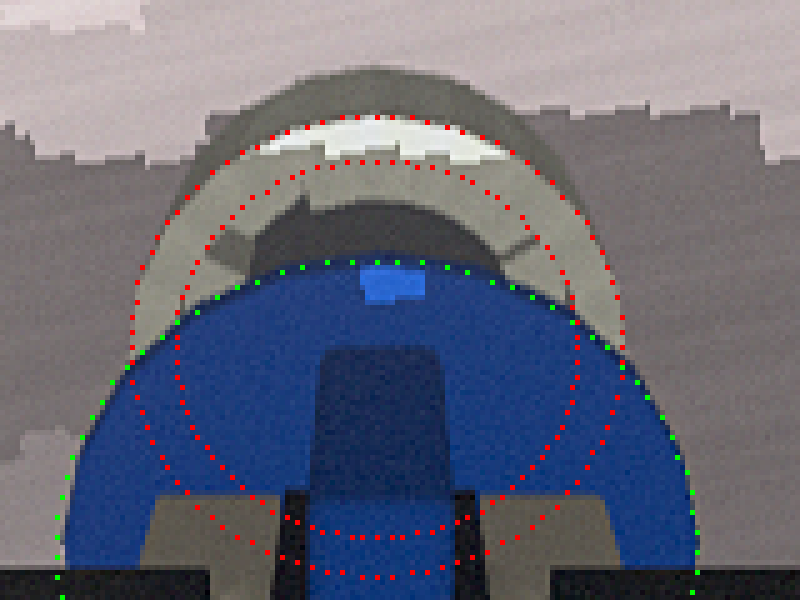

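The projected rim circle matches the picture. The flange sits about 0.9 mm along tool +y from the TCP, so the plug is nearly over the neck. I'll start lowering gently.

>>> send_rows(deltas=[{"dx": 12, "dy": 0.3, "dz": -0.1, "ax": 0, "ay": 0, "az": 0, "fingers": 0}, {"dx": 12, "dy": 0, "dz": 0, "ax": 0, "ay": 0, "az": 0, "fingers": 0}, {"dx": 4, "dy": 0, "dz": 0, "ax": 0, "ay": 0, "az": 0, "fingers": 0}, {"dx": 2, "dy": 0, "dz": 0, "ax": 0, "ay": 0, "az": 0, "fingers": 0}, {"dx": 0, "dy": 0, "dz": 0, "ax": 0, "ay": 0, "az": 0, "fingers": 0}])

```text
clock: 8.6
tool_pos: [0.5498, -0.2045, 0.1966]
orientation: [109.4, 90.0, -80.8]
force: [-0.3, 0.3, -2.5]
opening: 0.012
```

```bash
cat > st.py <<'E'
from h import *
o=ctrl.get_obs();print(o["clock"],"pos",(o["tool_pos"]*1000).round(1),"plugz rel mouth",round(o["tool_pos"][2]*1000-55.6-142,1),"F",o["force"].round(1),"M",o["moment"].round(2),"op",round(o["opening"]*1000,1),"yaw",yawz(cur()[1]).round(1),"q6",o["joint_pos"][5].round(1))
tgt((.5495,-.2047,o["tool_pos"][2]),169.6)
E
python3 st.py
```

```text
8.6 pos [ 549.8 -204.5  196.6] plugz rel mouth -1.0 F [-0.3  0.3 -2.5] M [ 0.05  0.11 -0.02] op 12.0 yaw 169.7 q6 -9.0
total d [0.   0.2  0.25] a [ 0.026 -0.    -0.001]
```

>>> send_rows(deltas=[{"dx": 1, "dy": -0.6, "dz": 0.2, "ax": 0, "ay": 0, "az": 0, "fingers": 0}, {"dx": 1, "dy": 0, "dz": 0, "ax": 0, "ay": 0, "az": 0, "fingers": 0}, {"dx": 1, "dy": 0, "dz": 0, "ax": 0, "ay": 0, "az": 0, "fingers": 0}, {"dx": 0, "dy": 0, "dz": 0, "ax": 0, "ay": 0, "az": 0, "fingers": 0}])

```text
clock: 9.1
tool_pos: [0.5496, -0.2039, 0.1935]
orientation: [-12.5, 90.0, 157.2]
force: [1.5, -0.2, -2.7]
opening: 0.0121
```

```bash
python3 st.py
```

```text
9.1 pos [ 549.6 -203.9  193.5] plugz rel mouth -4.1 F [ 1.5 -0.2 -2.7] M [-0.02  0.06 -0.03] op 12.1 yaw 169.7 q6 -9.0
total d [-0.    0.84 -0.09] a [0.026 0.001 0.   ]
```

>>> send_rows(deltas=[{"dx": 1, "dy": 0, "dz": 0, "ax": 0, "ay": 0, "az": 0, "fingers": 0}, {"dx": 1, "dy": 0, "dz": 0, "ax": 0, "ay": 0, "az": 0, "fingers": 0}, {"dx": 0, "dy": 0, "dz": 0, "ax": 0, "ay": 0, "az": 0, "fingers": 0}])

```text
clock: 9.48
tool_pos: [0.5496, -0.2039, 0.1916]
orientation: [58.6, 90.0, -131.7]
force: [0.1, 0.4, -2.4]
opening: 0.0117
```

```bash
python3 st.py
```

```text
9.475 pos [ 549.6 -203.9  191.6] plugz rel mouth -6.0 F [ 0.1  0.4 -2.4] M [0.02 0.09 0.03] op 11.7 yaw 169.7 q6 -9.0
total d [ 0.    0.85 -0.04] a [ 0.027  0.    -0.   ]
```

>>> send_rows(deltas=[{"dx": 0.7, "dy": 0, "dz": 0, "ax": 0, "ay": 0, "az": 0, "fingers": 0}, {"dx": 0, "dy": 0, "dz": 0, "ax": 0, "ay": 0, "az": 0, "fingers": 0}])

```text
clock: 9.72
tool_pos: [0.5497, -0.2039, 0.1913]
orientation: [164.0, 90.0, -26.3]
force: [-1.7, 1.8, 2.3]
opening: 0.0121
```

```bash
python3 st.py
```

```text
9.725 pos [ 549.7 -203.9  191.3] plugz rel mouth -6.3 F [-1.7  1.8  2.3] M [0.36 0.69 0.01] op 12.1 yaw 169.7 q6 -9.0
total d [0.   0.82 0.02] a [ 0.028 -0.004 -0.001]
```

Contact is on the crests at about -6.3 mm. I'll add a light press and back it off anticlockwise.

>>> send_rows(deltas=[{"dx": 0.4, "dy": 0, "dz": 0, "ax": -1, "ay": 0, "az": 0, "fingers": 0}, {"dx": 0, "dy": 0, "dz": 0, "ax": -1, "ay": 0, "az": 0, "fingers": 0}])

```text
clock: 9.98
tool_pos: [0.5504, -0.2041, 0.1913]
orientation: [161.7, 89.9, -18.4]
force: [0.2, -0.5, 3.3]
opening: 0.012
```

```bash
python3 st.py
```

```text
9.975 pos [ 550.4 -204.1  191.3] plugz rel mouth -6.3 F [ 0.2 -0.5  3.3] M [-0.04  0.06 -0.03] op 12.0 yaw 179.9 q6 1.1
total d [-0.    0.58  0.89] a [ 2.061 -0.023 -0.005]
```

>>> send_rows(deltas=[{"dx": 0.4, "dy": 0, "dz": 0, "ax": -1.2, "ay": 0, "az": 0, "fingers": 0}, {"dx": 0, "dy": 0, "dz": 0, "ax": -1.2, "ay": 0, "az": 0, "fingers": 0}])

```text
clock: 10.22
tool_pos: [0.5508, -0.2042, 0.1912]
orientation: [151.9, 89.8, -16.1]
force: [0.3, -0.9, 1.9]
opening: 0.012
```

```bash
python3 st.py
```

```text
10.225 pos [ 550.8 -204.2  191.2] plugz rel mouth -6.4 F [ 0.3 -0.9  1.9] M [-0.15 -0.36 -0.06] op 12.0 yaw -168.1 q6 13.2
total d [-0.    0.21  1.39] a [ 4.469 -0.034 -0.01 ]
```

>>> send_rows(deltas=[{"dx": 0.5, "dy": 0, "dz": 1, "ax": -1.2, "ay": 0, "az": 0, "fingers": 0}, {"dx": 0, "dy": 0, "dz": 0, "ax": -1.2, "ay": 0, "az": 0, "fingers": 0}])

```text
clock: 10.48
tool_pos: [0.5487, -0.2041, 0.1896]
orientation: [162.1, 90.0, 6.0]
force: [-0.8, -0.0, -2.2]
opening: 0.0116
```

```bash
python3 st.py
```

```text
10.475 pos [ 548.7 -204.1  189.6] plugz rel mouth -8.0 F [-0.8 -0.  -2.2] M [0.05 0.17 0.03] op 11.6 yaw -156.1 q6 25.2
total d [ 0.    0.87 -0.43] a [ 6.864e+00 -5.000e-03 -0.000e+00]
```

It dropped to -8 mm and the force is gone, so the lugs are over the slots. I'll lower into them.

>>> send_rows(deltas=[{"dx": 1.5, "dy": 0, "dz": 0, "ax": 0, "ay": 0, "az": 0, "fingers": 0}, {"dx": 1.5, "dy": 0, "dz": 0, "ax": 0, "ay": 0, "az": 0, "fingers": 0}, {"dx": 0, "dy": 0, "dz": 0, "ax": 0, "ay": 0, "az": 0, "fingers": 0}])

```text
clock: 10.85
tool_pos: [0.5489, -0.2041, 0.1864]
orientation: [151.5, 90.0, -4.9]
force: [1.1, 0.1, -1.4]
opening: 0.0119
```

```bash
python3 st.py
```

```text
10.85 pos [ 548.9 -204.1  186.4] plugz rel mouth -11.2 F [ 1.1  0.1 -1.4] M [-0.03 -0.57  0.04] op 11.9 yaw -156.3 q6 24.9
total d [ 0.    0.81 -0.29] a [ 6.812e+00 -5.000e-03 -1.000e-03]
```

>>> send_rows(deltas=[{"dx": 1.5, "dy": 0, "dz": 0, "ax": 0, "ay": 0, "az": 0, "fingers": 0}, {"dx": 1.5, "dy": 0, "dz": 0, "ax": 0, "ay": 0, "az": 0, "fingers": 0}, {"dx": 1.5, "dy": 0, "dz": 0, "ax": 0, "ay": 0, "az": 0, "fingers": 0}, {"dx": 0, "dy": 0, "dz": 0, "ax": 0, "ay": 0, "az": 0, "fingers": 0}])

```text
clock: 11.35
tool_pos: [0.5482, -0.2041, 0.1817]
orientation: [-33.2, 89.9, 170.6]
force: [-0.7, -0.1, -2.0]
opening: 0.0119
```

```bash
python3 st.py
```

```text
11.35 pos [ 548.2 -204.1  181.7] plugz rel mouth -15.9 F [-0.7 -0.1 -2. ] M [-0.01  0.08  0.01] op 11.9 yaw -156.3 q6 25.0
total d [-0.    1.11 -0.91] a [6.823e+00 1.100e-02 3.000e-03]
```

>>> send_rows(deltas=[{"dx": 1, "dy": 0, "dz": -0.5, "ax": 0, "ay": 0, "az": 0, "fingers": 0}, {"dx": 0.8, "dy": 0, "dz": 0, "ax": 0, "ay": 0, "az": 0, "fingers": 0}, {"dx": 0, "dy": 0, "dz": 0, "ax": 0, "ay": 0, "az": 0, "fingers": 0}])

```text
clock: 11.72
tool_pos: [0.549, -0.2039, 0.1802]
orientation: [-31.2, 90.0, 172.5]
force: [-0.7, -0.5, -2.1]
opening: 0.0119
```

```bash
python3 st.py
```

```text
11.725 pos [ 549.  -203.9  180.2] plugz rel mouth -17.4 F [-0.7 -0.5 -2.1] M [ 0.02  0.2  -0.04] op 11.9 yaw -156.3 q6 25.0
total d [-0.    0.96 -0.1 ] a [6.826e+00 2.000e-03 1.000e-03]
```

>>> send_rows(deltas=[{"dx": 0.6, "dy": 0, "dz": 0, "ax": 0, "ay": 0, "az": 0, "fingers": 0}, {"dx": 0, "dy": 0, "dz": 0, "ax": 0, "ay": 0, "az": 0, "fingers": 0}])

```text
clock: 11.98
tool_pos: [0.5491, -0.2039, 0.1799]
orientation: [129.3, 90.0, -26.9]
force: [-0.8, 0.3, 1.2]
opening: 0.0119
```

```bash
python3 st.py
```

```text
11.975 pos [ 549.1 -203.9  179.9] plugz rel mouth -17.7 F [-0.8  0.3  1.2] M [ 0.14  0.35 -0.04] op 11.9 yaw -156.3 q6 25.0
total d [ 0.    0.89 -0.02] a [ 6.827e+00 -2.000e-03 -1.000e-03]
```

It's seated in the slots at -17.7 mm. Now I'll turn clockwise.

>>> send_rows(deltas=[{"dx": 0, "dy": 0, "dz": 0, "ax": 1, "ay": 0, "az": 0, "fingers": 0}, {"dx": 0, "dy": 0, "dz": 0, "ax": 1, "ay": 0, "az": 0, "fingers": 0}])

```text
clock: 12.22
tool_pos: [0.5493, -0.204, 0.18]
orientation: [136.5, 90.0, -29.9]
force: [0.3, 0.3, 0.5]
opening: 0.012
```

```bash
python3 st.py
```

```text
12.225 pos [ 549.3 -204.   180. ] plugz rel mouth -17.6 F [0.3 0.3 0.5] M [-0.07  0.18 -0.  ] op 12.0 yaw -166.4 q6 14.8
total d [ 0.    0.69 -0.03] a [ 4.796e+00 -7.000e-03 -4.000e-03]
```

>>> send_rows(deltas=[{"dx": 0, "dy": 0, "dz": 0, "ax": 1, "ay": 0, "az": 0, "fingers": 0}, {"dx": 0, "dy": 0, "dz": 0, "ax": 1, "ay": 0, "az": 0, "fingers": 0}])

```text
clock: 12.48
tool_pos: [0.5491, -0.2039, 0.1797]
orientation: [172.7, 90.0, -3.8]
force: [0.4, -0.6, -2.0]
opening: 0.0123
```

```bash
python3 st.py
```

```text
12.475 pos [ 549.1 -203.9  179.7] plugz rel mouth -17.9 F [ 0.4 -0.6 -2. ] M [ 0.05  0.21 -0.  ] op 12.3 yaw -176.4 q6 4.8
total d [ 0.    0.87 -0.3 ] a [ 2.794e+00 -2.000e-03 -0.000e+00]
```

>>> send_rows(deltas=[{"dx": 0.5, "dy": 0, "dz": 0, "ax": 1, "ay": 0, "az": 0, "fingers": 0}, {"dx": 0.5, "dy": 0, "dz": 0, "ax": 1, "ay": 0, "az": 0, "fingers": 0}])

```text
clock: 12.72
tool_pos: [0.5491, -0.2038, 0.1786]
orientation: [-87.9, 90.0, 85.7]
force: [-0.5, -0.1, -1.8]
opening: 0.0123
```

```bash
python3 st.py
```

```text
12.725 pos [ 549.1 -203.8  178.6] plugz rel mouth -19.0 F [-0.5 -0.1 -1.8] M [0.07 0.14 0.01] op 12.3 yaw 173.6 q6 -5.2
total d [-0.    0.81 -0.52] a [0.792 0.    0.001]
```

Engaged and sinking with the turn, with the force staying light.

>>> send_rows(deltas=[{"dx": 0.5, "dy": 0, "dz": 0, "ax": 1, "ay": 0, "az": 0, "fingers": 0}, {"dx": 0.5, "dy": 0, "dz": 0, "ax": 1, "ay": 0, "az": 0, "fingers": 0}])

```text
clock: 12.98
tool_pos: [0.5491, -0.2038, 0.1775]
orientation: [-40.3, 90.0, 123.3]
force: [0.9, 0.0, -3.1]
opening: 0.0117
```

```bash
python3 st.py
```

```text
12.975 pos [ 549.1 -203.8  177.5] plugz rel mouth -20.1 F [ 0.9  0.  -3.1] M [ 0.06  0.13 -0.  ] op 11.7 yaw 163.6 q6 -15.2
total d [-0.    0.71 -0.66] a [-1.207e+00  1.000e-03  1.000e-03]
```

>>> send_rows(deltas=[{"dx": 0.5, "dy": 0, "dz": 0, "ax": 1, "ay": 0, "az": 0, "fingers": 0}, {"dx": 0.5, "dy": 0, "dz": 0, "ax": 1, "ay": 0, "az": 0, "fingers": 0}])

```text
clock: 13.22
tool_pos: [0.5491, -0.2038, 0.1765]
orientation: [-24.7, 90.0, 128.8]
force: [1.4, 0.1, -2.0]
opening: 0.0119
```

```bash
python3 st.py
```

```text
13.225 pos [ 549.1 -203.8  176.5] plugz rel mouth -21.1 F [ 1.4  0.1 -2. ] M [ 0.1   0.04 -0.01] op 11.9 yaw 153.6 q6 -25.2
total d [-0.    0.59 -0.77] a [-3.207e+00  1.000e-03  1.000e-03]
```

>>> send_rows(deltas=[{"dx": 0.5, "dy": 0, "dz": 0, "ax": 1, "ay": 0, "az": 0, "fingers": 0}, {"dx": 0.3, "dy": 0, "dz": 0, "ax": 0.6, "ay": 0, "az": 0, "fingers": 0}])

```text
clock: 13.48
tool_pos: [0.549, -0.2038, 0.1757]
orientation: [2.6, 90.0, 148.2]
force: [-0.2, -0.1, -1.9]
opening: 0.0117
```

```bash
python3 st.py
```

```text
13.475 pos [ 549.  -203.8  175.7] plugz rel mouth -21.9 F [-0.2 -0.1 -1.9] M [ 0.02 -0.03 -0.03] op 11.7 yaw 145.6 q6 -33.1
total d [-0.    0.44 -0.87] a [-4.8e+00  2.0e-03  0.0e+00]
```

>>> send_rows(deltas=[{"dx": 0.3, "dy": 0, "dz": 0, "ax": 0.6, "ay": 0, "az": 0, "fingers": 0}, {"dx": 0.2, "dy": 0, "dz": 0, "ax": 0.5, "ay": 0, "az": 0, "fingers": 0}])

```text
clock: 13.72
tool_pos: [0.549, -0.2038, 0.1752]
orientation: [-5.5, 90.0, 134.6]
force: [0.1, -0.0, -2.0]
opening: 0.0115
```

```bash
python3 st.py
```

```text
13.725 pos [ 549.  -203.8  175.2] plugz rel mouth -22.4 F [ 0.1 -0.  -2. ] M [ 0.01  0.05 -0.03] op 11.5 yaw 140.1 q6 -38.6
total d [-0.    0.36 -0.91] a [-5.893e+00  1.000e-03  0.000e+00]
```

>>> send_rows(deltas=[{"dx": 0.3, "dy": 0, "dz": 0, "ax": 0.6, "ay": 0, "az": 0, "fingers": 0}, {"dx": 0, "dy": 0, "dz": 0, "ax": 0, "ay": 0, "az": 0, "fingers": 0}])

```text
clock: 13.98
tool_pos: [0.5491, -0.2039, 0.1751]
orientation: [-136.8, 90.0, 0.5]
force: [-0.6, 1.2, -0.9]
opening: 0.0119
```

```bash
python3 st.py
```

```text
13.975 pos [ 549.1 -203.9  175.1] plugz rel mouth -22.5 F [-0.6  1.2 -0.9] M [ 0.05  0.09 -0.04] op 11.9 yaw 137.2 q6 -41.5
total d [ 0.    0.36 -0.82] a [-6.47e+00 -2.00e-03  1.00e-03]
```

>>> send_rows(deltas=[{"dx": 0.1, "dy": 0, "dz": 0, "ax": 0.8, "ay": 0, "az": 0, "fingers": 0}, {"dx": 0, "dy": 0, "dz": 0, "ax": 0, "ay": 0, "az": 0, "fingers": 0}])

```text
clock: 14.22
tool_pos: [0.5492, -0.2039, 0.1751]
orientation: [-143.9, 90.0, -10.6]
force: [-0.2, 1.3, -1.1]
opening: 0.0121
```

```bash
python3 st.py
```

```text
14.225 pos [ 549.2 -203.9  175.1] plugz rel mouth -22.5 F [-0.2  1.3 -1.1] M [ 0.04  0.11 -0.01] op 12.1 yaw 133.3 q6 -45.4
total d [ 0.    0.32 -0.81] a [-7.258e+00 -2.000e-03  1.000e-03]
```

>>> send_rows(deltas=[{"dx": 0, "dy": 0, "dz": 0, "ax": 0.8, "ay": 0, "az": 0, "fingers": 0}, {"dx": 0, "dy": 0, "dz": 0, "ax": 0, "ay": 0, "az": 0, "fingers": 0}])

```text
clock: 14.48
tool_pos: [0.5493, -0.204, 0.1751]
orientation: [-168.4, 90.0, -39.0]
force: [0.9, -1.4, -0.3]
opening: 0.0118
```

```bash
python3 st.py; python3 - <<'E'
from ov import *
o=ctrl.get_obs()
D={n:ctrl.snapshot(n) for n in("wrist","scene","side")}
cv2.imwrite("pics/w8.png",D["wrist"]["image"])
a=cv2.resize(D["scene"]["image"][80:180,200:310],(400,364),interpolation=cv2.INTER_CUBIC);b=cv2.resize(D["side"]["image"][90:190,370:480],(400,364),interpolation=cv2.INTER_CUBIC)
cv2.imwrite("pics/ss8.png",np.hstack([a,b]))
E
```

```text
14.475 pos [ 549.3 -204.   175.1] plugz rel mouth -22.5 F [ 0.9 -1.4 -0.3] M [-0.43 -0.13 -0.04] op 11.8 yaw 129.4 q6 -49.4
total d [ 0.    0.23 -0.66] a [-8.048e+00 -5.000e-03 -1.000e-03]
```

View pics/ss8.png

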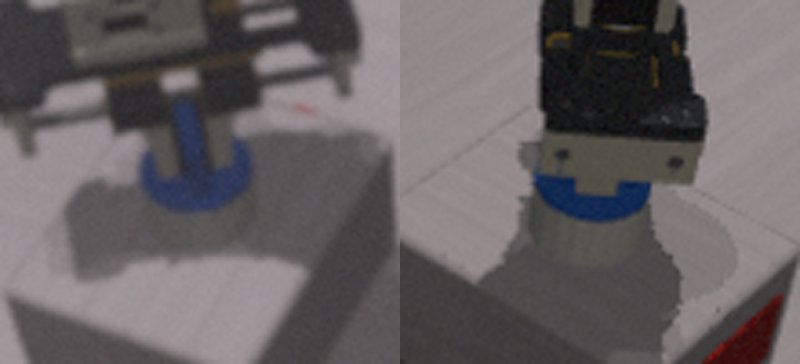

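View pics/w8.png

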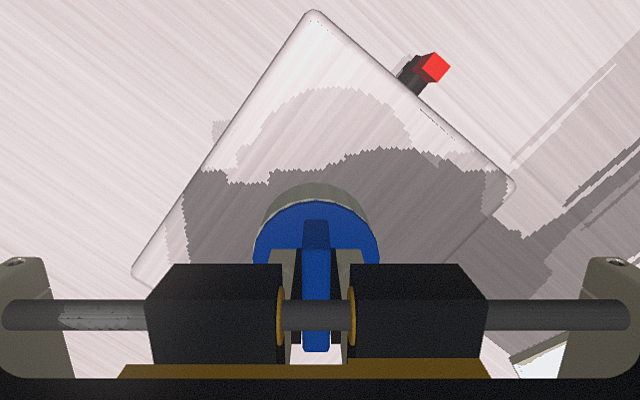

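It looks home. I'll turn a few degrees more to check that it's snug.

>>> send_rows(deltas=[{"dx": 0, "dy": 0, "dz": 0, "ax": 0.8, "ay": 0, "az": 0, "fingers": 0}, {"dx": 0, "dy": 0, "dz": 0, "ax": 0, "ay": 0, "az": 0, "fingers": 0}])

```text
clock: 14.88
tool_pos: [0.5493, -0.2041, 0.1751]
orientation: [173.7, 90.0, -60.9]
force: [1.8, -3.1, -1.9]
opening: 0.0119
```

```bash
python3 st.py
```

```text
14.875 pos [ 549.3 -204.1  175.1] plugz rel mouth -22.5 F [ 1.8 -3.1 -1.9] M [-1.26 -0.44  0.36] op 11.9 yaw 125.4 q6 -53.4
total d [ 0.    0.16 -0.57] a [-8.849e+00 -7.000e-03 -4.000e-03]
```

A wrist torque of 0.36 N·m has appeared with z unchanged, so the flange is home. I'll release and lift straight up.

>>> send_rows(deltas=[{"dx": 0, "dy": 0, "dz": 0, "ax": 0, "ay": 0, "az": 0, "fingers": 0.5}, {"dx": 0, "dy": 0, "dz": 0, "ax": 0, "ay": 0, "az": 0, "fingers": 0.5}, {"dx": 0, "dy": 0, "dz": 0, "ax": 0, "ay": 0, "az": 0, "fingers": 0.5}, {"dx": 0, "dy": 0, "dz": 0, "ax": 0, "ay": 0, "az": 0, "fingers": 0.5}, {"dx": 0, "dy": 0, "dz": 0, "ax": 0, "ay": 0, "az": 0, "fingers": 0.5}, {"dx": 0, "dy": 0, "dz": 0, "ax": 0, "ay": 0, "az": 0, "fingers": 0.5}])

```text
clock: 15.62
tool_pos: [0.5491, -0.2038, 0.175]
orientation: [-76.0, 90.0, 49.2]
force: [0.8, -0.2, -0.2]
opening: 0.0435
```

>>> send_rows(deltas=[{"dx": -10, "dy": 0, "dz": 0, "ax": 0, "ay": 0, "az": 0, "fingers": 0.5}, {"dx": -30, "dy": 0, "dz": 0, "ax": 0, "ay": 0, "az": 0, "fingers": 0.5}, {"dx": -40, "dy": 0, "dz": 0, "ax": 0, "ay": 0, "az": 0, "fingers": 0.5}, {"dx": -20, "dy": -30, "dz": 0, "ax": 0, "ay": 0, "az": 0, "fingers": 0.5}, {"dx": 0, "dy": -30, "dz": 0, "ax": 0, "ay": 0, "az": 0, "fingers": 0.5}, {"dx": 0, "dy": 0, "dz": 0, "ax": 0, "ay": 0, "az": 0, "fingers": 0.5}, {"dx": 0, "dy": 0, "dz": 0, "ax": 0, "ay": 0, "az": 0, "fingers": 0.5}])

```text
clock: 16.5
tool_pos: [0.5978, -0.1693, 0.275]
orientation: [57.1, 90.0, -177.6]
force: [0.4, -0.8, -0.4]
opening: 0.0438
```

```bash
python3 - <<'E'
from ov import *
o=ctrl.get_obs();print(o["tool_pos"],o["force"],o["opening"],o["qvel"].round(2))
D={n:ctrl.snapshot(n) for n in("wrist","scene","side")}
pickle.dump((o,D),open("w9.pkl","wb"))
s=D["wrist"];im=s["image"].copy()
circ(im,s,(.5495,-.2047,.148),.033,(0,255,255),o)
cv2.imwrite("pics/w9.png",im)
sd=D["side"]["image"].copy();circ(sd,D["side"],(.5495,-.2047,.148),.033,(0,255,255),None)
a=cv2.resize(D["scene"]["image"][70:290,190:430],(400,366),interpolation=cv2.INTER_CUBIC);b=cv2.resize(sd[90:190,370:480],(400,366),interpolation=cv2.INTER_CUBIC)
cv2.imwrite("pics/ss9.png",np.hstack([a,b]))
E
```

```text
[ 0.59776294 -0.16931432  0.27504774] [ 0.4019916  -0.77510574 -0.40350449] 0.04377739447425279 [-0.44 -0.36 -0.43  0.02  0.03  0.12]
```

View pics/w9.png

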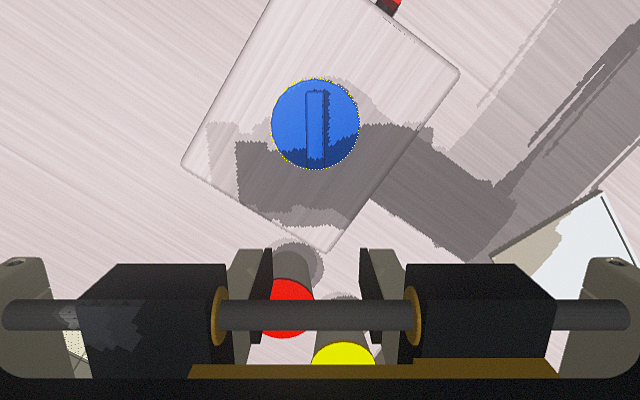

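View pics/ss9.png

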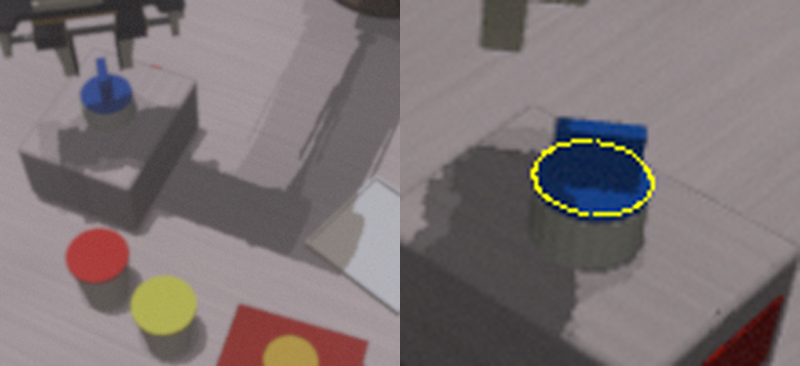

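The wrist view shows the flange at (315,124), coinciding with the circle projected at home height (148 mm). In the side view it sits on the neck with no visible gap, and the cups and carton are where they were. I'll hand it in.

```bash
python3 -c "
from plant import ctrl
print(ctrl.close_job())"
```

```text
the job is handed in; nothing more can be done
None
```

The plug is screwed home in the neck and released, and the job was handed in at about 17 s of robot time. No verdict was reported.

**What I did**
- I gripped the plug by its bar, set it in the neck and felt the crests at about -6.3 mm. A light press (about 5 N) with roughly 34° anticlockwise brought the lugs over the slots.
- It dropped to the slot floors at -17.7 mm. I then turned it about 78° clockwise, sinking with the thread, then opened the gripper and backed off.

**Last checks**
- **Seating:** by arm position the plug stopped at -22.5 mm, and that height held over the last 12° or so of turning. Wrist torque only reached about 0.36 N·m at the very end.
- **Force:** the readings I took between moves stayed below about 6 N beyond the plug's weight. Peaks within a move were not recorded.
- **Position:** in the wrist view the flange matches the circle projected at home height. The side view shows it on the rim with no visible gap, though the circle drawn there sits a millimetre or two off, which is within the camera calibration.
- **Surroundings:** the cups and carton look unmoved; I checked them by eye and did not measure them.

**Problems**
- My first move call was refused because some fields were missing, and nothing moved.
- The first neck estimate from the fixed cameras was about 4 mm off in y, so I used the wrist camera's value instead.

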